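# Grade two spring plungers with a test weight

## Task

Grade the two spring plungers with the steel test weight: stand the weight gently on the middle of each plunger's cap in turn, let go of it each time until it has come to rest, and see how far the cap sinks. Try both, even if the first already looks soft, and finish with the weight standing upright, released, on the cap that sinks deeper.

Things in the scene. Friction and masses are not known exactly. Their poses are not given: they have to be found in the camera images.
- weight_grip (a point): The test weight: polished steel, 70 mm tall, 0.4 kg; a round foot 50 mm across and 17 mm high, with a round stem 30 mm thick above it, to be gripped by the stem from above. It starts upright on the bench. The point lies on its axis, 45 mm above its underside (in the upper half of the stem); z points up.
- plunger_a_top (a point): Spring plunger A, on either side: fixed 84 mm square base, aluminium barrel with brass collar (top 52 mm above the bench), thin stem with a red band, flat round cap 80 mm across with black rubber pad. The point is the centre of the cap's upper face, 86 mm above the bench when free; it moves straight down as the cap sinks (20 mm at most) and springs back when unloaded. z up.
- plunger_b_top (a point): Spring plunger B, the same in looks, size and point as A, on the other side; only the springs of A and B differ. Under the test weight the firm one of the two sinks about 5 mm (4 to 6), the soft one about 17 mm (14 to 19), so that its red band vanishes into the collar. z up.
Not all that is in view belongs to the job. Leave any green, purple or red look-alike of the part that bears weight_grip alone.

How it is judged:
By the outcome, as a careful person would: the job done as asked, in the order asked, and still so for the second after the job is handed in, with the robot touching nothing.
It also fails if it takes over 72 s, if anything falls off the work surface, if the arm or the gripper's body presses on something with over 40 N, if the wrist force passes 120 N, or if a joint passes its speed limit or range.

## Robot

A 7-joint arm with a two-finger parallel gripper is mounted at the origin on a cart in front of the work surface, level with it; the furniture and walls round the work are solid. World frame = base frame: x ahead of the robot, y to its left, z up, the work surface at z = 0. Lengths are in m, angles in rad, forces in N, time in s.
With the tool pointing down it reaches from about 0.35 to 0.775 m from the base axis. Payload 3.1 kg.
Tool frame: the origin (TCP) lies midway between the tips of the shut fingers; the grasp point (between the pads) lies 19 mm behind it; x points along the fingers, y is the direction in which the jaws open and shut, and the axes are right-handed (so a half turn about x gives the same grasp; the last joint's range is limited). The gripper opens to 85 mm and grips with 20 to 120 N. Pads are 22 mm wide; open, the fingers measure 114 mm over their backs; the gripper's body (76 mm by 85 mm) begins 54 mm behind the grasp point. The pads swing forward as they close: fully open they stand 13 mm farther back than shut.
Start: joints at [1.165, 0.311, 0.014, 1.512, -0.004, 1.319, -0.027], TCP at [0.196, -0.514, 0.231] pointing down, gripper open.
Joint ranges: [-2.7, 2.7], [-0.3, 1.91], [-1.27, 1.3], [0.12, 2.57], [-1.44, 4.58], [0.2, 2.03], [-3.05, 3.05]. Speed limits (rad/s): [2.79, 2.79, 3.14, 3.14, 3.14, 3.14, 3.14].

## Interface

Orientations are given as a rotation vector (axis times angle).
In Python, from cell import telemetry, snapshot, camera_params, manip gives the robot as it stands. The module is installed in compiled form; this text tells all that it offers.
- The arm moves only by the shell command python3 -m inch 'ROWS' [FORCE]. ROWS is JSON, a list that holds one entry, the list of rows, each a list of 5 numbers: the shift along the tool's x, y, z in mm, then the turn about the tool's x in rad, then the opening in per cent of the stroke, from 0 (shut) to 100 (fully open). A call has 1 to 20 rows; each row is the pose to reach, as a shift and turn from the pose measured when the call began, along the tool's axes at that moment; what a row does not reach only later rows make up. A row lasts 1/12 s, in which the tool goes at most 41.7 mm and 7.16 degrees, less where a joint would pass 70% of its speed; a pose out of reach is approached as far as the arm can. A call with a gripper value outside its range is refused whole. The fingers move at their own pace and stop on an object; FORCE is the grip in N (left out, the last holds). Time passes only in rows, so rows that repeat a pose let the fingers close. It gives the time, the measured TCP pose, the force and the opening at its end, in the units of the state.
- telemetry.get_state(): the state, without advancing time (a new reading comes with each control period).
- snapshot(name): name is "scene" or "top"; returns the picture (384x512x3 uint8, red, green, blue); there is no depth.
- camera_params(name): a dict with "camera_matrix" (3x3 intrinsics, pixels), "T" (4x4, takes a point from camera to world coordinates). Camera axes: x right, y up, looking along -z (the intrinsics and any distortion apply to the point x, -y, -z); pixel columns grow to the right and rows downward; lengths in m; the calibration is good to about 2 mm. A picture is of the moment at which its call begins. camera_params takes no time and is no camera call.
- manip.finish_job(): hands the job in, once; it reports no verdict.
The state is a dict: "clock": time; "q": joint angles; "qd": joint speeds; "joint_efforts": joint torques, N m; "position": TCP position; "tcp_rot": TCP orientation; "contact_force": force on the tool from outside, world axes, zero at the start; "ft_torque": the same for the moment, N m; "width": finger opening in m.
Only numpy, scipy, OpenCV 4.12 (cv2) and the standard library are available. Lean on these libraries where they do the work, as an engineer would, in place of code of your own. Each camera call takes 0.05 s, during which the arm holds its last target. There are 200 camera calls.

## Working session

There is one attempt and no reset: what is moved stays moved. The work goes in short steps, Python scripts to look and compute and a shell command to move; the robot and the scene stay as the last step left them, time stands still between calls to the robot, and variables do not carry over. Pictures are saved under pics/ and viewed, about 8 in all and at most 12, crops included, and the job is handed in when it is done.

```bash
mkdir -p pics; cat > h.py <<'E'
import numpy as np, cv2
from cell import telemetry, snapshot, camera_params, manip
from scipy.spatial.transform import Rotation as R
def ray(cam,u,v):
    p=camera_params(cam);K=np.array(p["camera_matrix"],float);T=np.array(p["T"])
    d=np.array([(u-K[0,2])/K[0,0],-(v-K[1,2])/K[1,1],-1.]);return T[:3,3],T[:3,:3]@d
def onz(cam,u,v,z):
    o,d=ray(cam,u,v);return o+d*(z-o[2])/d[2]
def proj(cam,P):
    p=camera_params(cam);K=np.array(p["camera_matrix"],float);T=np.array(p["T"])
    c=T[:3,:3].T@(np.array(P)-T[:3,3]);return K[0,2]+K[0,0]*c[0]/-c[2],K[1,2]+K[1,1]*-c[1]/-c[2]
def save(cam,name,img=None):
    im=snapshot(cam) if img is None else img
    cv2.imwrite(f"pics/{name}.png",im[:,:,::-1]);return im
def totool(dw):
    s=telemetry.get_state();return R.from_rotvec(s["tcp_rot"]).inv().apply(dw)
E
python3 - <<'E'
from h import *
a=save("scene","s0");b=save("top","t0")
np.save("s0.npy",a);np.save("t0.npy",b)
for c in("scene","top"):print({k:np.round(v,3).tolist() if not isinstance(v,str) else v for k,v in camera_params(c).items()})
s=telemetry.get_state();print(s)
print(R.from_rotvec(s["tcp_rot"]).as_matrix().round(3))
E
```

```text
{'camera_matrix': [[425.021, 0.0, 256.625], [0.0, 425.021, 186.338], [0.0, 0.0, 1.0]], 'T': [[-0.886, 0.316, -0.339, 0.243], [-0.463, -0.604, 0.649, 0.385], [0.0, 0.732, 0.681, 0.666], [0.0, 0.0, 0.0, 1.0]]}
{'camera_matrix': [[406.908, 0.0, 251.812], [0.0, 406.908, 191.225], [0.0, 0.0, 1.0]], 'T': [[-0.025, 0.987, -0.159, 0.392], [-1.0, -0.022, 0.019, -0.183], [0.015, 0.16, 0.987, 0.971], [0.0, 0.0, 0.0, 1.0]]}
{'clock': 0.1, 'q': array([ 1.16528677,  0.31164338,  0.01398137,  1.51292172, -0.00437722,
        1.31917104, -0.02720389]), 'qd': array([-9.52402783e-04,  1.73452531e-05, -6.21530504e-04, -4.45049264e-03,
       -4.11311224e-04,  5.24199133e-04,  5.15194793e-05]), 'joint_efforts': array([ 6.93919701e-04, -3.80854475e+01,  1.46632078e-01, -2.31241930e+01,
        1.23651058e-02,  8.14906525e-03, -1.38405383e-05]), 'position': array([ 0.19548845, -0.51338571,  0.23032083]), 'tcp_rot': array([ 2.02328404,  0.37446017, -2.02428694]), 'contact_force': array([ 0.8494248 , -0.42155443, -0.13308427]), 'ft_torque': array([-0.00191892,  0.03473268,  0.00502778]), 'width': 0.0851487138933522}
[[-0.001  0.356 -0.935]
 [ 0.002 -0.935 -0.356]
 [-1.    -0.002  0.   ]]
```

View pics/s0.png

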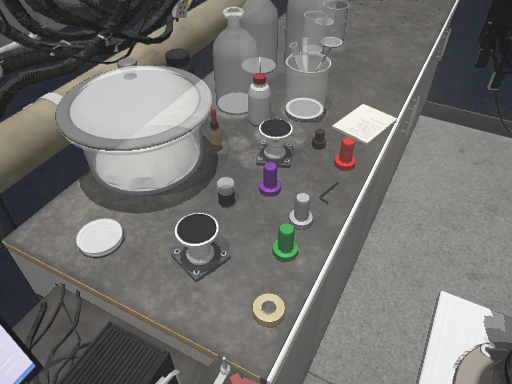

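View pics/t0.png

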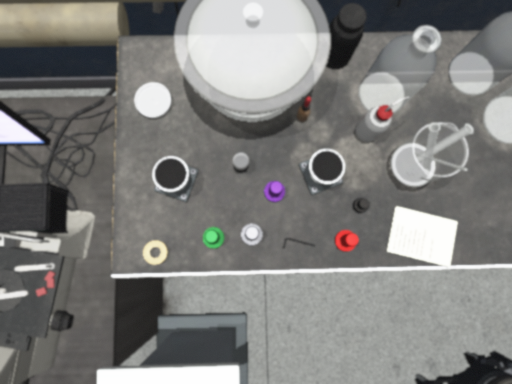

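The steel weight candidates are: grey stem with foot (scene 301,210; top 251,234), the footless grey/black cylinder (scene 226,192; top 240,161), the small black knob (scene 319,138), and the green, purple and red look-alikes. The first fits because it is plain steel with a round foot and stem. I'll confirm it in a crop and measure.

```bash
python3 - <<'E'
from h import *
a=np.load("s0.npy");b=np.load("t0.npy")
c1=cv2.resize(a[120:275,170:350],None,fx=2.2,fy=2.2,interpolation=2);c2=cv2.resize(b[205:265,195:300],None,fx=3.7,fy=3.7,interpolation=2)
h=max(c1.shape[0],c2.shape[0]);f=np.zeros((h,c1.shape[1]+c2.shape[1],3),np.uint8);f[:c1.shape[0],:c1.shape[1]]=c1;f[:c2.shape[0],c1.shape[1]:]=c2
print(f.shape);save(0,"crop0",f)
def tri(p,q):
    o1,d1=ray("scene",*p);o2,d2=ray("top",*q);d1/=np.linalg.norm(d1);d2/=np.linalg.norm(d2)
    t=np.linalg.lstsq(np.c_[d1,-d2],o2-o1,rcond=None)[0];x,y=o1+d1*t[0],o2+d2*t[1];return (x+y)/2,np.linalg.norm(x-y)
def blob(im,box,f):
    u0,v0,u1,v1=box;m=f(im[v0:v1,u0:u1].astype(int)).astype(np.uint8)
    cs,_=cv2.findContours(m,cv2.RETR_EXTERNAL,cv2.CHAIN_APPROX_NONE);c=max(cs,key=cv2.contourArea);e=cv2.fitEllipse(cv2.convexHull(c))
    return (e[0][0]+u0,e[0][1]+v0),e[1],e[2]
dark=lambda x:x.max(2)<35
for n,bs,bt in(("L",(170,208,222,248),(148,150,194,196)),("R",(254,116,296,142),(303,145,350,190))):
    p=blob(a,bs,dark);q=blob(b,bt,dark);print(n,p,q)
    print(" scene",onz("scene",*p[0],.086),"top",onz("top",*q[0],.086),"tri",tri(p[0],q[0]))
br=lambda x:(x.min(2)>120)
p=blob(a,(280,190,322,232),br);q=blob(b,(236,220,268,250),br);print("W foot/hull",p,q)
print(onz("top",*q[0],.017))
E
```

```text
(341, 784, 3)Traceback (most recent call last):
  File "<stdin>", line 15, in <module>
  File "<stdin>", line 11, in blob
ValueError: max() iterable argument is empty
```

View pics/crop0.png

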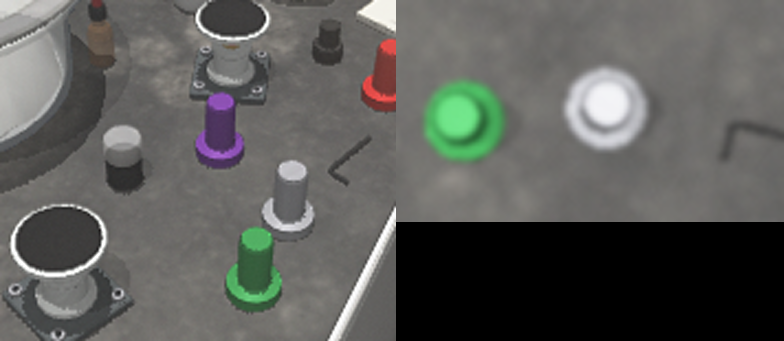

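The crop confirms it: the grey steel piece with foot and stem (scene ~301,210; top ~251,234) is the weight, and the footless cylinder is something else. The pads need a higher dark threshold.

```bash
cat >> h.py <<'E'
def tri(p,q):
    o1,d1=ray("scene",*p);o2,d2=ray("top",*q);d1/=np.linalg.norm(d1);d2/=np.linalg.norm(d2)
    t=np.linalg.lstsq(np.c_[d1,-d2],o2-o1,rcond=None)[0];x,y=o1+d1*t[0],o2+d2*t[1];return ((x+y)/2).round(4),round(np.linalg.norm(x-y),4)
def blob(im,box,f):
    u0,v0,u1,v1=box;m=f(im[v0:v1,u0:u1].astype(int)).astype(np.uint8)
    cs,_=cv2.findContours(m,cv2.RETR_EXTERNAL,cv2.CHAIN_APPROX_NONE);c=max(cs,key=cv2.contourArea);e=cv2.fitEllipse(cv2.convexHull(c))
    return np.array([e[0][0]+u0,e[0][1]+v0]).round(2),np.round(e[1],1),round(e[2])
dark=lambda x:x.max(2)<70
br=lambda x:x.min(2)>120
LS,LT,RS,RT=(174,211,220,245),(152,156,189,192),(257,118,295,139),(307,149,346,187)
E
python3 - <<'E'
from h import *
a=np.load("s0.npy");b=np.load("t0.npy")
for n,bs,bt in(("L",LS,LT),("R",RS,RT)):
    p=blob(a,bs,dark);q=blob(b,bt,dark);print(n,p,q)
    print(" scene",onz("scene",*p[0],.086),"top",onz("top",*q[0],.086),"tri",tri(p[0],q[0]))
q=blob(b,(236,220,268,250),br);print("W foot top",q,onz("top",*q[0],.017))
q=blob(b,(236,220,268,250),lambda x:x.min(2)>200);print("W topface",q,onz("top",*q[0],.07))
g=a[190:232,284:320].mean(2).astype(int)
print(g[::2,::2])
g=b[220:250,236:268].mean(2).astype(int)
print(g[::2,::2])
E
```

```text
L (array([196.5, 228.2]), array([28.5, 38.5]), 81) (array([170.03, 173.28]), array([27.3, 28.1]), 70)
 scene [ 0.57647175 -0.01774296  0.086     ] top [ 0.57932827 -0.01963874  0.086     ] tri (array([ 0.579 , -0.0195,  0.0832]), np.float64(0.0019))
R (array([275.48, 127.3 ]), array([16.9, 28.6]), 91) (array([326.83, 165.67]), array([26.6, 27.9]), 119)
 scene [ 0.58662049 -0.36809362  0.086     ] top [ 0.5889986  -0.36840293  0.086     ] tri (array([ 0.5881, -0.3689,  0.0853]), np.float64(0.0021))
W foot top (array([251.1 , 233.71]), array([22.8, 23.4]), 2) [ 0.44571423 -0.19665618  0.017     ]
W topface (array([249.96, 234.46]), array([15.6, 18.4]), 155) [ 0.44115831 -0.19333806  0.07      ]
[[110 110 110 109 108 110 112 110 112 115 111 112 110 109 106 103 103 105]
 [119 116 114 112 110 105 106 103 110 124 120 109 117 118 111 109 111 106]
 [111 115 113 112 112 110 101 194 194 198 199 184 116 117 112 107 105 108]
 [109 112 110 112 108 109 130 197 197 193 193 190 202 109 108 103 105 111]
 [109 112 114 112 107 107 126 198 192 190 192 196 200 107 105 107 105 110]
 [109 112 112 109 107 1
[... 1483 characters left out ...]
 231 200 190 151 108 107 108]
 [113 112 114 183 211 203 238 244 244 244 229 175 171 116  98 103]
 [115 114 137 205 205 219 242 243 244 244 238 183 182 144  92  98]
 [117 114 150 217 183 200 242 244 243 243 234 183 187 144  91  94]
 [115 114 138 205 187 152 225 242 243 241 208 173 188 141  93  99]
 [113 111 115 179 207 153 144 194 212 188 161 186 179 114  96 106]
 [108 109 110 137 199 202 171 146 151 173 194 190 145  98 102 111]
 [110 109 105 107 142 191 210 207 209 211 206 161 109 102 106 111]
 [110 107 108 109 109 122 159 184 185 171 138 107 104 107 110 110]
 [107 107 108 109 108 106 107 106 104 105 101  98 101 104 108 109]
 [107 106 107 110 110 108 107 104 100 101 101 102 100 101 106 106]]
```

```bash
python3 -m inch '[[[0,-10,-17,0,75],[5,-26,-43,0,75],[10,-45,-75,0,75],[20,-65,-108,0,75],[30,-85,-142,0,75],[40,-105,-175,0,75],[50,-125,-208,0,75],[60,-145,-242,0,75],[70,-165,-276,0,75],[80,-182,-305,0,75],[80,-196,-328,0,75],[80,-204,-341,0,75],[80,-207,-347,0,75],[80,-207,-347,0,75],[80,-207,-347,0,75],[80,-207,-347,0,75]]]' 40
python3 - <<'E'
from h import *
s=telemetry.get_state();print(s["position"],s["contact_force"],s["width"],s["clock"])
b=save("top","t1");a=save("scene","s1")
print(R.from_rotvec(s["tcp_rot"]).as_matrix().round(3))
t=np.load("t0.npy");q=blob(t,(240,220,264,244),lambda x:x.min(2)>222);print("topface",q,onz("top",*q[0],.07))
s0=np.load("s0.npy");q2=blob(s0,(294,190,312,204),br);print(q2,onz("scene",*q2[0],.07),tri(q2[0],q[0]))
w=np.array([.4455,-.1967,0]);print(totool(w-s["position"]))
save(0,"mix",np.hstack([a[60:300,130:390],cv2.resize(b[100:300,100:400],(360,240))]))
E
```

```text
clock: 1.43
position: [0.4448, -0.1982, 0.1506]
tcp_rot: [2.024, 0.371, -2.027]
contact_force: [-0.4, -0.1, 1.0]
width: 0.064
[ 0.44484815 -0.19824395  0.15060015] [-0.36093262 -0.06438435  0.95385892] 0.0640159889434716 1.4333
[[-0.002  0.353 -0.936]
 [ 0.001 -0.936 -0.353]
 [-1.    -0.002  0.001]]
topface (array([251.62, 232.38]), array([ 9.9, 10.3]), 135) [ 0.44563975 -0.19711176  0.07      ]
(array([302.54, 197.06]), array([ 9.9, 13.3]), 95) [ 0.4433293 -0.1967019  0.07     ] (array([ 0.4447, -0.1974,  0.069 ]), np.float64(0.0021))
[ 0.15060082 -0.00096913 -0.00129193]
```

View pics/mix.png

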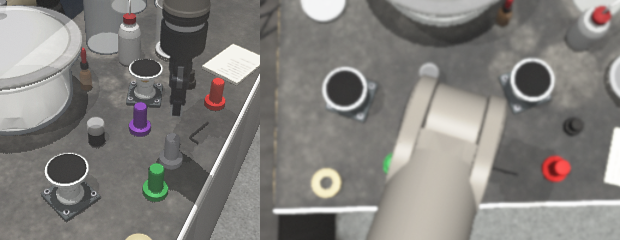

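The picture shows the gripper above the weight (mix ~172,140) with the fingers clear of the green piece. I'll descend and grip.

```bash
python3 -m inch '[[[15,-1,0,0,75],[40,-1,0,0,75],[65,-1,0,0,75],[90,-1,0,0,75],[108,-1,0,0,75],[118,-1,0,0,75],[122,-1,0,0,75],[123,-1,0,0,75],[123,-1,0,0,75],[123,-1,0,0,30],[123,-1,0,0,15],[123,-1,0,0,15],[123,-1,0,0,15],[123,-1,0,0,15],[123,-1,0,0,15],[123,-1,0,0,15],[123,-1,0,0,15]]]' 40
python3 -m inch '[[[-3,0,0,0,15],[-15,0,0,0,15],[-40,0,0,0,15],[-70,0,0,0,15],[-95,0,0,0,15],[-110,0,0,0,15],[-115,0,0,0,15],[-115,0,0,0,15],[-115,0,0,0,15],[-115,0,0,0,15]]]'
python3 - <<'E'
from h import *
s=telemetry.get_state()
for n,w in(("L",(.5785,-.0192,.1425)),("R",(.588,-.3685,.1425))):print(n,totool(np.array(w)-s["position"]).round(4)*1000)
a=save("scene","s2")
save(0,"c2",cv2.resize(a[60:260,200:400],None,fx=2.5,fy=2.5,interpolation=2))
E
```

```text
clock: 2.95
position: [0.4451, -0.1968, 0.0288]
tcp_rot: [2.025, 0.37, -2.025]
contact_force: [-1.0, 1.7, 5.8]
width: 0.0293
clock: 3.78
position: [0.4435, -0.1963, 0.1419]
tcp_rot: [2.022, 0.373, -2.03]
contact_force: [0.2, 0.3, -4.6]
width: 0.0289
L [  -0.7 -118.1 -188.9]
R [ -1.7 212.1 -74.4]
```

View pics/c2.png

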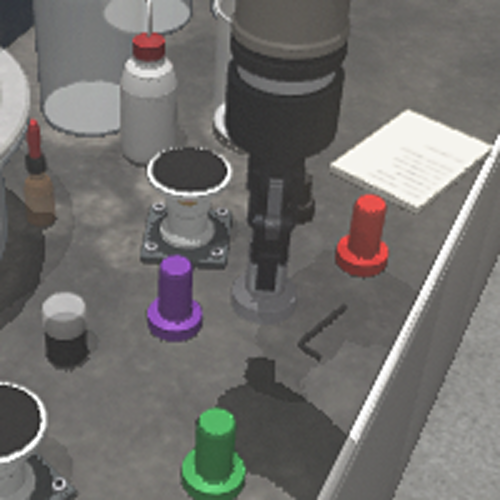

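The weight is lifted and hangs upright (crop ~265,290); its underside is at about 0.113. I'll go over the left plunger first.

```bash
python3 -m inch '[[[0,-4,-6,0,15],[0,-12,-19,0,15],[0,-24,-38,0,15],[0,-38,-60,0,15],[0,-53,-85,0,15],[0,-68,-109,0,15],[0,-83,-133,0,15],[0,-97,-155,0,15],[0,-107,-172,0,15],[0,-114,-183,0,15],[0,-118,-188,0,15],[0,-118,-189,0,15],[0,-118,-189,0,15],[0,-118,-189,0,15],[0,-118,-189,0,15],[0,-118,-189,0,15]]]'
python3 - <<'E'
from h import *
s=telemetry.get_state();print(totool(np.array((.5785,-.0192,.1148))-s["position"]).round(4)*1000,s["contact_force"])
E
```

```text
clock: 5.17
position: [0.5783, -0.0208, 0.1418]
tcp_rot: [2.023, 0.37, -2.031]
contact_force: [0.0, 0.3, -4.4]
width: 0.0292
[27.  -1.4 -0.9] [ 0.0079571   0.27523037 -4.37140808]
```

```bash
python3 -m inch '[[[4,-1,-1,0,15],[10,-1,-1,0,15],[15,-1,-1,0,15],[19,-1,-1,0,15],[22,-1,-1,0,15],[24,-1,-1,0,15],[26,-1,-1,0,15],[27,-1,-1,0,15],[28,-1,-1,0,15],[29,-1,-1,0,15],[30,-1,-1,0,15],[30,-1,-1,0,15],[30,-1,-1,0,15],[30,-1,-1,0,15]]]'
python3 -m inch '[[[0.5,0,0,0,15],[1,0,0,0,15],[1.5,0,0,0,15],[2,0,0,0,15],[2,0,0,0,15],[2,0,0,0,15],[2,0,0,0,15],[2,0,0,0,15]]]'
```

```text
clock: 6.33
position: [0.5787, -0.0195, 0.112]
tcp_rot: [2.023, 0.37, -2.031]
contact_force: [-0.8, -0.2, -3.2]
width: 0.029
clock: 7.0
position: [0.5787, -0.0194, 0.11]
tcp_rot: [2.023, 0.37, -2.031]
contact_force: [-0.6, 0.2, -1.9]
width: 0.029
```

```bash
python3 -m inch '[[[0.5,0,0,0,15],[1,0,0,0,15],[1.5,0,0,0,15],[2,0,0,0,15],[2,0,0,0,15],[2,0,0,0,15],[2,0,0,0,15],[2,0,0,0,15]]]'
```

```text
clock: 7.67
position: [0.5788, -0.0194, 0.108]
tcp_rot: [2.023, 0.37, -2.031]
contact_force: [-1.2, -0.1, -2.6]
width: 0.029
```

```bash
cat >> h.py <<'E'
def fz(n=6):
    l=[]
    for _ in range(n): im=snapshot("scene");l.append(telemetry.get_state()["contact_force"])
    return np.mean(l,0).round(2),np.std(l,0).round(2),im
E
python3 - <<'E'
from h import *
f,sd,a=fz();print(f,sd)
save(0,"c3",cv2.resize(a[160:285,140:260],None,fx=4,fy=4,interpolation=2))
E
```

```text
[-0.81 -0.01 -2.  ] [0.19 0.26 0.44]
```

View pics/c3.png

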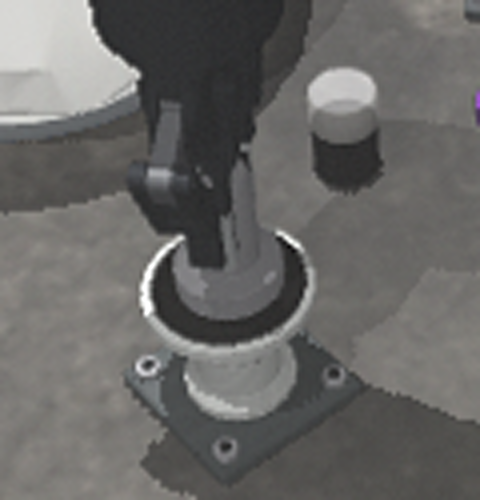

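The weight stands on the left cap near its middle (crop 230,280). The cap looks about 7 mm down with roughly half the load on it, so this one may be soft. I'll lower further.

```bash
python3 -m inch '[[[1,0,0,0,15],[2,0,0,0,15],[3,0,0,0,15],[4,0,0,0,15],[5,0,0,0,15],[5.5,0,0,0,15],[6,0,0,0,15],[6,0,0,0,15],[6,0,0,0,15],[6,0,0,0,15]]]'; python3 -c "
from h import *
print(fz()[:2])"
```

```text
clock: 8.8
position: [0.5788, -0.0194, 0.1021]
tcp_rot: [2.023, 0.37, -2.031]
contact_force: [-0.6, -0.4, -0.9]
width: 0.0286
(array([-1.23,  0.02, -1.05]), array([0.28, 0.49, 0.49]))
```

```bash
python3 -m inch '[[[1,0,0,0,15],[2,0,0,0,15],[2.5,0,0,0,15],[2.5,0,0,0,15],[2.5,0,0,0,15]]]'; python3 -c "
from h import *
print(fz()[:2])"
```

```text
clock: 9.52
position: [0.5788, -0.0194, 0.0996]
tcp_rot: [2.023, 0.37, -2.031]
contact_force: [-1.6, -0.2, -1.1]
width: 0.0289
(array([-1.48,  0.25, -0.73]), array([0.59, 0.4 , 0.6 ]))
```

```bash
python3 -m inch '[[[0.5,0,0,0,15],[1,0,0,0,15],[1,0,0,0,15],[1,0,0,0,35],[1,0,0,0,40],[1,0,0,0,45],[1,0,0,0,50],[1,0,0,0,55],[1,0,0,0,60],[1,0,0,0,65],[1,0,0,0,70],[1,0,0,0,70],[1,0,0,0,70],[1,0,0,0,70],[1,0,0,0,70]]]' 20
python3 -m inch '[[[-5,0,0,0,70],[-15,0,0,0,70],[-30,0,0,0,70],[-50,0,0,0,70],[-70,0,0,0,70],[-85,0,0,0,70],[-90,0,0,0,70],[-90,0,0,0,70],[-90,0,0,0,70],[-90,0,0,0,70],[-90,0,0,0,70],[-90,0,0,0,70]]]'
python3 - <<'E'
from h import *
a=snapshot("scene");b=snapshot("top")
np.save("s4.npy",a)
save(0,"c4",np.hstack([cv2.resize(a[150:285,140:260],(480,540)),cv2.resize(b[120:220,120:174+46],(300,300))[:,:].repeat(1,0) if 0 else cv2.copyMakeBorder(cv2.resize(b[120:220,120:220],(300,300)),0,240,0,0,0)]))
E
```

```text
clock: 11.07
position: [0.5788, -0.0195, 0.0986]
tcp_rot: [2.023, 0.37, -2.031]
contact_force: [-0.4, 0.3, 0.5]
width: 0.0595
clock: 12.07
position: [0.5784, -0.0197, 0.1874]
tcp_rot: [2.021, 0.37, -2.033]
contact_force: [-0.1, 1.0, 0.6]
width: 0.06
```

View pics/c4.png

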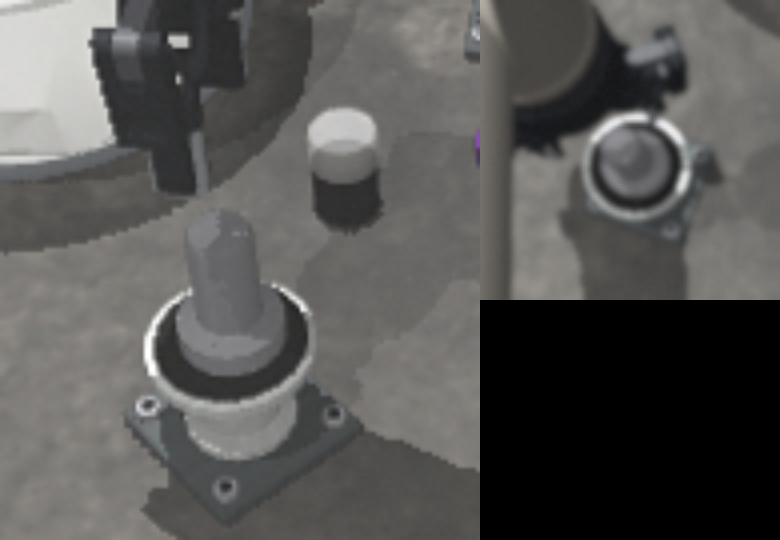

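The weight stands upright and released near the middle of the left cap (crop 235,330), which has sunk clearly. I'll measure the sinking, then regrip and lift it off.

```bash
python3 - <<'E'
from h import *
d=lambda x:x.max(2)<70
a=np.load("s0.npy");c=np.load("s4.npy")
for im,b in((a,(170,208,222,255)),(c,(174,215,220,252))):
    p=blob(im,b,lambda x:(x.max(2)<70)); print(p)
for z in(.086,.081,.076,.071,.067):print(z,np.round(proj("scene",(.5785,-.0192,z)),1))
for im in(a,c):
    g=im[212:262,193:200].mean((1,2)).astype(int);print(dict(zip(range(212,262),g.tolist())))
E
python3 -m inch '[[[10,0,0,0,70],[25,0,0,0,70],[45,0,0,0,70],[65,0,0,0,70],[78,0,0,0,70],[85,0,0,0,70],[88,0,0,0,70],[88.5,0,0,0,70],[88.5,0,0,0,70],[88.5,0,0,0,40],[88.5,0,0,0,30],[88.5,0,0,0,15],[88.5,0,0,0,15],[88.5,0,0,0,15],[88.5,0,0,0,15],[88.5,0,0,0,15],[88.5,0,0,0,15]]]' 40
python3 -m inch '[[[-2,0,0,0,15],[-5,0,0,0,15],[-10,0,0,0,15],[-18,0,0,0,15],[-26,0,0,0,15],[-34,0,0,0,15],[-40,0,0,0,15],[-44,0,0,0,15],[-45,0,0,0,15],[-45,0,0,0,15],[-45,0,0,0,15]]]'
python3 - <<'E'
from h import *
f=fz(4);print(f[:2]);s=telemetry.get_state();print(s["position"],totool(np.array((.588,-.3687,.1425))-s["position"]).round(4)*1000)
a=snapshot("scene");print(blob(a,LS,dark))
E
```

```text
(array([196.5, 228.2]), array([28.5, 38.5]), 81)
(array([197.45, 234.92]), array([28.2, 38. ]), 80)
0.086 [196.  227.3]
0.081 [196.3 229.1]
0.076 [196.5 230.9]
0.071 [196.8 232.7]
0.067 [197.  234.1]
{212: 121, 213: 189, 214: 60, 215: 57, 216: 60, 217: 59, 218: 60, 219: 60, 220: 60, 221: 60, 222: 59, 223: 60, 224: 60, 225: 60, 226: 60, 227: 59, 228: 61, 229: 61, 230: 60, 231: 60, 232: 60, 233: 61, 234: 61, 235: 60, 236: 60, 237: 60, 238: 60, 239: 61, 240: 60, 241: 58, 242: 55, 243: 132, 244: 252, 245: 234, 246: 121, 247: 123, 248: 116, 249: 122, 250: 120, 251: 117, 252: 121, 253: 120, 254: 119, 255: 120, 256: 120, 257: 119, 258: 127, 259: 143, 260: 157, 261: 167}
{212: 103, 213: 103, 214: 101, 215: 100, 216: 100, 217: 100, 218: 100, 219: 100, 220: 102, 221: 105, 222: 103, 223: 103, 224: 104, 225: 105, 226: 106, 227: 106, 228: 106, 229: 106, 230: 107, 231: 107, 232: 106, 233: 113, 234: 135, 235: 132, 236: 130, 237: 134, 238: 133, 239: 119, 240: 107, 241: 107, 242: 107, 243: 105, 244: 51, 245: 50, 246: 51, 247: 51, 248: 49, 249: 56, 250: 109, 251: 175, 252: 166, 253: 141, 254: 139, 255: 132, 256: 132, 257: 131, 258: 132, 259: 138, 260: 137, 261: 140}
clock: 13.58
position: [0.5789, -0.0194, 0.0996]
tcp_rot: [2.023, 0.37, -2.031]
contact_force: [1.3, -0.1, 0.5]
width: 0.0287
clock: 14.5
position: [0.5787, -0.0195, 0.1442]
tcp_rot: [2.022, 0.37, -2.032]
contact_force: [0.9, 0.1, -4.0]
width: 0.0288
(array([ 0.07, -0.29, -4.43]), array([0.22, 0.53, 0.75]))
[ 0.57866504 -0.01948422  0.14408133] [  0.8 330.3 113.8]
(array([196.48, 228.2 ]), array([28.3, 38.7]), 79)
```

The left cap sank about 17 to 18 mm (6.7 px), and it sprang back after the lift. Now the right plunger.

```bash
python3 -m inch '[[[0,5,2,0,15],[0,16,6,0,15],[0,34,12,0,15],[0,58,20,0,15],[0,84,29,0,15],[0,111,38,0,15],[0,138,48,0,15],[0,165,57,0,15],[0,192,66,0,15],[0,219,76,0,15],[0,246,85,0,15],[0,272,94,0,15],[0,295,102,0,15],[0,312,108,0,15],[0,323,111,0,15],[0,329,113,0,15],[0,330,114,0,15],[0,330,114,0,15],[0,330,114,0,15],[0,330,114,0,15]]]'
python3 - <<'E'
from h import *
s=telemetry.get_state();print(s["position"],totool(np.array((.588,-.3687,.117))-s["position"]).round(4)*1000)
E
```

```text
clock: 16.42
position: [0.5884, -0.3666, 0.1436]
tcp_rot: [2.022, 0.374, -2.03]
contact_force: [-0.1, 0.1, -4.8]
width: 0.0287
[ 0.58842674 -0.36657431  0.14360073] [26.6  2.   1.1]
```

```bash
python3 -m inch '[[[3,1,1,0,15],[8,2,1,0,15],[13,2,1,0,15],[18,2,1,0,15],[21,2,1,0,15],[23,2,1,0,15],[25,2,1,0,15],[26,2,1,0,15],[27,2,1,0,15],[28,2,1,0,15],[29,2,1,0,15],[29,2,1,0,15],[29,2,1,0,15]]]'; python3 -c "
from h import *
print(fz()[:2])"
```

```text
clock: 17.5
position: [0.588, -0.3687, 0.115]
tcp_rot: [2.022, 0.374, -2.03]
contact_force: [-2.6, 1.8, -0.8]
width: 0.0289
(array([-1.71,  1.19, -0.59]), array([0.27, 0.5 , 0.32]))
```

```bash
python3 -m inch '[[[0,0,0,0,30],[0,0,0,0,35],[0,0,0,0,40],[0,0,0,0,45],[0,0,0,0,50],[0,0,0,0,55],[0,0,0,0,60],[0,0,0,0,65],[0,0,0,0,70],[0,0,0,0,70],[0,0,0,0,70],[0,0,0,0,70]]]' 20
python3 -m inch '[[[-5,0,0,0,70],[-15,0,0,0,70],[-30,0,0,0,70],[-50,0,0,0,70],[-65,0,0,0,70],[-75,0,0,0,70],[-80,0,0,0,70],[-80,0,0,0,70],[-80,0,0,0,70],[-80,0,0,0,70],[-80,0,0,0,70]]]'
python3 - <<'E'
from h import *
a=snapshot("scene");b=snapshot("top");a0=np.load("s0.npy")
print(blob(a0,RS,dark),blob(a,(257,118,295,144),dark))
for z in(.086,.081,.076,.067):print(z,np.round(proj("scene",(.588,-.3687,z)),1))
save(0,"c5",np.hstack([cv2.resize(a[85:175,230:320],(400,400),interpolation=2),cv2.resize(b[115:215,280:380],(400,400))]))
E
```

```text
clock: 18.8
position: [0.5881, -0.3687, 0.1147]
tcp_rot: [2.022, 0.374, -2.03]
contact_force: [-0.1, 1.2, -0.5]
width: 0.0594
clock: 19.72
position: [0.5877, -0.3686, 0.1932]
tcp_rot: [2.021, 0.376, -2.033]
contact_force: [-0.6, 0.3, 0.3]
width: 0.0599
(array([275.48, 127.3 ]), array([16.9, 28.6]), 91) (array([275.35, 129.71]), array([16.3, 29.4]), 92)
0.086 [275.1 127. ]
0.081 [275.  128.8]
0.076 [274.9 130.5]
0.067 [274.8 133.6]
```

View pics/c5.png

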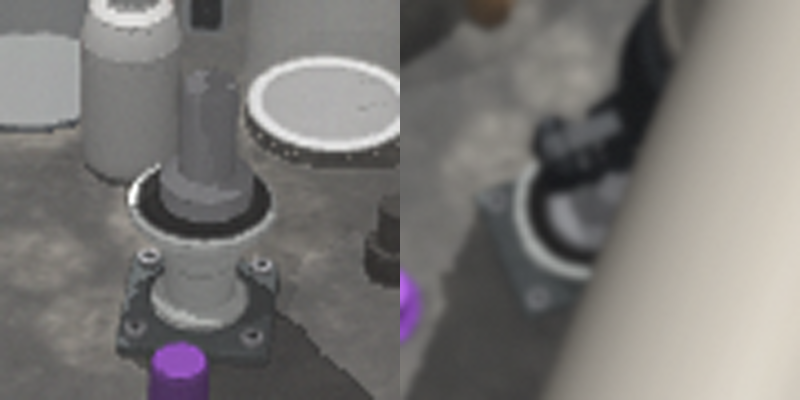

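The weight stands upright and released on the right cap (crop 207,170), which sank about 6 mm (2.4 px). That is the firm one, so the weight goes back to the left (soft) cap.

```bash
python3 -m inch '[[[10,0,0,0,70],[25,0,0,0,70],[45,0,0,0,70],[62,0,0,0,70],[73,0,0,0,70],[79,0,0,0,70],[81,0,0,0,70],[81.5,0,0,0,70],[81.5,0,0,0,70],[81.5,0,0,0,40],[81.5,0,0,0,30],[81.5,0,0,0,15],[81.5,0,0,0,15],[81.5,0,0,0,15],[81.5,0,0,0,15],[81.5,0,0,0,15],[81.5,0,0,0,15]]]' 40
python3 -m inch '[[[-2,0,0,0,15],[-5,0,0,0,15],[-10,0,0,0,15],[-18,0,0,0,15],[-24,0,0,0,15],[-28,0,0,0,15],[-30,0,0,0,15],[-30,0,0,0,15],[-30,0,0,0,15],[-30,0,0,0,15]]]'
python3 - <<'E'
from h import *
f=fz(4);print(f[:2]);s=telemetry.get_state();print(s["position"],totool(np.array((.5785,-.0192,.1425))-s["position"]).round(4)*1000)
a=f[2];print(blob(a,RS,dark))
save(0,"c6",cv2.resize(a[80:180,230:330],(500,500),interpolation=2))
E
```

```text
clock: 21.23
position: [0.588, -0.3686, 0.1124]
tcp_rot: [2.022, 0.375, -2.031]
contact_force: [2.5, -0.1, -0.0]
width: 0.0289
clock: 22.07
position: [0.5877, -0.3686, 0.1419]
tcp_rot: [2.021, 0.375, -2.032]
contact_force: [-0.6, 0.6, -4.2]
width: 0.0287
(array([ 0.55, -0.19, -4.09]), array([0.3 , 0.21, 0.33]))
[ 0.58786072 -0.36861612  0.14199834] [   0.9 -330.2 -114.7]
(array([275.43, 127.48]), array([17. , 29.3]), 91)
```

View pics/c6.png

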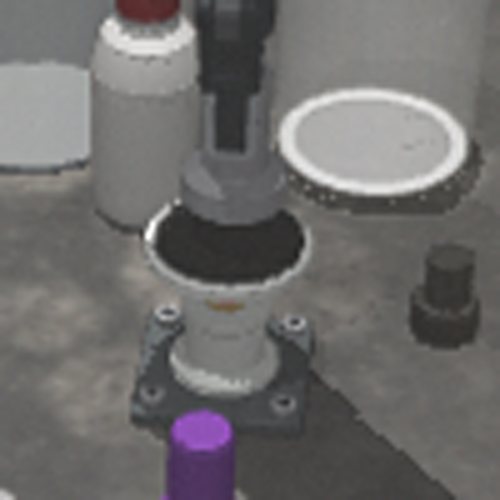

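The weight is held upright and has lifted clear, and the right cap has sprung back (crop 228,245). Moving to the left plunger.

```bash
python3 -m inch '[[[-2,-5,-2,0,15],[-4,-16,-6,0,15],[-4,-34,-12,0,15],[-4,-58,-20,0,15],[-4,-84,-29,0,15],[-4,-111,-38,0,15],[-4,-138,-48,0,15],[-4,-165,-57,0,15],[-4,-192,-66,0,15],[-4,-219,-76,0,15],[-4,-246,-85,0,15],[-4,-272,-94,0,15],[-4,-295,-102,0,15],[-4,-312,-108,0,15],[-4,-323,-112,0,15],[-4,-329,-114,0,15],[-4,-330,-115,0,15],[-4,-330,-115,0,15],[-4,-330,-115,0,15],[-4,-330,-115,0,15]]]'
python3 - <<'E'
from h import *
s=telemetry.get_state();print(s["position"],totool(np.array((.5785,-.0192,.115))-s["position"]).round(4)*1000)
E
```

```text
clock: 23.93
position: [0.5789, -0.0217, 0.1473]
tcp_rot: [2.022, 0.371, -2.034]
contact_force: [0.8, 0.4, -3.5]
width: 0.029
[ 0.57894291 -0.02166524  0.14727514] [32.3 -2.3 -0.6]
```

```bash
python3 -m inch '[[[4,-1,0,0,15],[10,-2,-1,0,15],[16,-2,-1,0,15],[21,-2,-1,0,15],[24,-2,-1,0,15],[26,-2,-1,0,15],[28,-2,-1,0,15],[30,-2,-1,0,15],[32,-2,-1,0,15],[34,-2,-1,0,15],[36,-2,-1,0,15],[38,-2,-1,0,15],[40,-2,-1,0,15],[42,-2,-1,0,15],[43,-2,-1,0,15],[44,-2,-1,0,15],[45,-2,-1,0,15],[45,-2,-1,0,15],[45,-2,-1,0,15]]]'; python3 -c "
from h import *
print(fz()[:2])"
```

```text
clock: 25.52
position: [0.579, -0.0193, 0.1023]
tcp_rot: [2.022, 0.371, -2.033]
contact_force: [-2.0, 0.4, -0.7]
width: 0.029
(array([-1.51,  0.01, -0.13]), array([0.41, 0.42, 0.58]))
```

Load is fully transferred; I'll release, retreat and check.

```bash
python3 -m inch '[[[0,0,0,0,30],[0,0,0,0,35],[0,0,0,0,40],[0,0,0,0,45],[0,0,0,0,50],[0,0,0,0,55],[0,0,0,0,60],[0,0,0,0,65],[0,0,0,0,70],[0,0,0,0,70],[0,0,0,0,70],[0,0,0,0,70]]]' 20
python3 -m inch '[[[-5,0,0,0,70],[-15,0,0,0,70],[-30,0,0,0,70],[-50,0,0,0,70],[-70,0,0,0,70],[-90,0,0,0,70],[-110,0,0,0,70],[-125,0,0,0,70],[-130,0,0,0,70],[-130,0,0,0,70],[-130,0,0,0,70],[-130,0,0,0,70]]]'
python3 - <<'E'
from h import *
a=snapshot("scene");b=snapshot("top")
print(blob(a,(174,215,220,252),dark),blob(a,RS,dark))
save(0,"c7",np.hstack([cv2.resize(a[150:270,140:260],(400,400),interpolation=2),cv2.resize(b[120:220,120:220],(400,400))]))
E
```

```text
clock: 26.82
position: [0.579, -0.0193, 0.1024]
tcp_rot: [2.023, 0.371, -2.033]
contact_force: [1.4, -0.3, 0.4]
width: 0.0599
clock: 27.82
position: [0.5789, -0.0197, 0.2311]
tcp_rot: [2.02, 0.371, -2.036]
contact_force: [0.1, -0.3, 0.1]
width: 0.0596
(array([197.47, 234.91]), array([28.2, 38.1]), 79) (array([275.4 , 127.26]), array([16.6, 28.8]), 91)
```

View pics/c7.png

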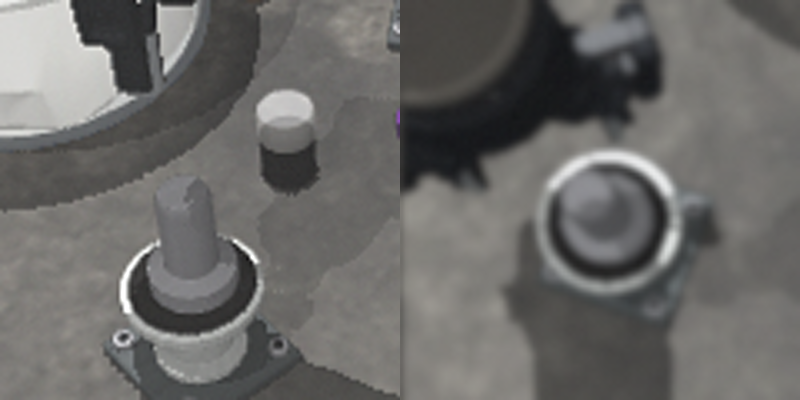

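The weight stands upright and near the middle of the left cap (left view 192,270; right view 607,225), with the gripper well clear. I'm handing in.

```bash
python3 -c "
from h import *
print(manip.finish_job(),telemetry.get_state()['clock'])"
```

```text
the job is handed in; nothing more can be done
the job is handed in; nothing more can be done
```

The job is handed in. I tried both plungers with the steel weight, and it now stands upright and released near the middle of the left cap, the softer one, with the gripper clear.

| Plunger | Cap shift in the scene image | Sinking |
|---|---|---|
| Left (+y side) | 6.7 px | about 17–18 mm |
| Right (−y side) | 2.4 px | about 6 mm |

- **Order:** I tried the left plunger first, then the right, and then put the weight back on the left. I let go of it each time until it was at rest.
- **Last checks:** with the weight back on it, the left cap had sunk by the same 6.7 px as the first time. The right cap was back at its free height. The arm's clock read 27.8 s at the last move, against the 72 s limit.
- **Disagreement:** raw image depths came out slightly larger than the stated ranges (18.6 and 6.8 mm). Arm height readings on the right cap suggested only about 2 mm. The difference between soft and firm is clear either way.
- **Not checked:** I did not separately check that the left plunger's red band had vanished into the collar.

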